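Sweep loose nuts into the tray bay and shut the gate

ROBOT

A 6-joint arm with a two-finger parallel gripper is mounted at the origin on a cart in front of the work surface, level with it; the furniture and walls round the work are solid. World frame = base frame: x ahead of the robot, y to its left, z up, the work surface at z = 0. Lengths are in m, angles in rad, forces in N, time in s.
With the tool pointing down it reaches from about 0.4 to 0.925 m from the base axis. Payload 12.5 kg.
Tool frame: the origin (TCP) lies at the very end of the fingers, on their centre line; the grasp point (between the pads) lies 19 mm behind it; z points along the fingers, y is the line along which they close (so a half turn about z gives the same grasp; the last joint's range is limited). The gripper opens to 95 mm and grips with 3 to 60 N. Pads are 20 mm wide; open, the fingers measure 119 mm over their backs; the gripper's body (75 mm by 180 mm) begins 59 mm behind the grasp point.
Start: joints at [-1.321, 0.491, 1.559, -0, 1.092, -0.106], TCP at [0.218, -0.586, 0.194] pointing down, gripper open.
Joint ranges: [-3.1, 3.1], [-0.84, 2.19], [0.05, 2.79], [-1.13, 4.28], [0.06, 2.93], [-2.69, 2.69]. Speed limits (rad/s): [2.22, 2.22, 2.79, 3.14, 3.14, 3.14].

INTERFACE

Orientations are given as a rotation vector (axis times angle).
In Python, from workcell import arm, grab_frame, camera_info, order gives the robot as it stands.
- The arm moves only by the tool jog_arm, never from a script. Its argument "targets" is a list of rows, each a list of 7 numbers: the shift along the world's x, y, z in mm, then the turn, a rotation vector about the world's x, y, z in degrees, then the closure, from -1 (fully open) to 1 (shut). In form: [[x, y, z, rx, ry, rz, jaw], ...]. A call has 1 to 5 rows; each row shifts and turns the commanded pose from where the row before left it; what a row does not reach is not made up. A row lasts 1/10 s, in which the tool goes at most 50 mm and 8.59 degrees, less where a joint would pass 70% of its speed; a pose out of reach is approached as far as the arm can. A call with a gripper value outside its range is refused whole. The fingers move at their own pace and stop on an object; the grip force is fixed at half the most. Time passes only in rows, so rows that do not move let the fingers close. It gives the time, the measured TCP pose, the force, the opening and the grip force at its end, in the units of the state.
- arm.state(): the state, without advancing time (a new reading comes with each control period).
- grab_frame(name): name is "scene" or "top"; returns (picture, depth): 400x640x3 uint8, red, green, blue; 400x640 float32, m along the optical axis (not along the pixel's ray), 0 where there is no reading.
- camera_info(name): a dict with "intrinsics" (3x3 intrinsics, pixels), "T" (4x4, takes a point from camera to world coordinates). Camera axes: x right, y down, z forward; pixel columns grow to the right and rows downward; lengths in m; the calibration is good to about 2 mm. A picture is of the moment at which its call begins. camera_info takes no time and is no camera call.
- order.sign_off(): hands the job in; it is judged then, once.
The state is a dict: "t": time; "joint_pos": joint angles; "joint_velocities": joint speeds; "joint_efforts": joint torques, N m; "ee_pos": TCP position; "eef_rot": TCP orientation; "ft_force": force on the tool from outside, world axes, zero at the start; "torque": the same for the moment, N m; "width": finger opening in m; "grasp_force": force on a finger pad.
Only numpy, scipy, OpenCV 4.12 (cv2) and the standard library are available. Lean on these libraries where they do the work, as an engineer would, in place of code of your own. Each camera call takes 0.05 s, during which the arm holds its last target. There are 200 camera calls.

TASK

Sweep the three loose hex nuts across the floor of the dark grey sorting tray with the fingertips until all three are wholly inside the open bay at the tray's far left, without picking any of them up. Then push the bay's sliding gate by its tab all the way to the left, so that it is fully shut behind them. Leave the relay and the round connector on the tray, and the screwdriver and the roll of tape beside it, where they are.

Things in the scene. Friction and masses are not known exactly. Their poses are not given: they have to be found in the camera images.
- tray: Dark grey sorting tray fixed to the worktop: 260 mm (x, away from the robot) by 280 mm (y, left), z up, turned up to 0.25 rad. Origin on the underside: tray spans x -145 to 115, y -140 to 140 mm. Level floor, top at z 3 mm; walls 4 mm thick, tops at z 19 mm. In front of the gate line (x under 27 mm) is the open sweeping floor; behind it are two compartments, the bay on the left
- bay (a point): centre of the floor of the bay that takes the nuts, at tray x 72, y 71, z 3 mm. The bay spans tray x 33 to 111 mm and y 6 to 136 mm, open towards the robot while the gate is open. A wall (tray y 2 to 6 mm, x 37 to 111 mm, top at z 19 mm) parts it from the right compartment, which holds the connector
- gate (a joint): position of the sliding gate in m along the tray's +y (left): at 0 it stands in front of the right compartment and the bay is open; at the stop at 0.127 it closes the bay. Slides with about 1.5 N of friction and stays where it is left
- gate_tab (a point): middle of the upright tab on the aluminium gate, at z 33 mm, tray x 30 mm, tray y -21 mm plus the joint value. The gate is an upright plate 5 mm thick, 128 mm long along tray y, top at z 19 mm. The tab is 16 mm (tray x) by 12 mm (tray y) and stands from z 19 to 47 mm. Push its right-hand (-y) side to shut the gate
- nut_a: large loose steel hex nut lying flat, 22 mm across flats (25 mm across corners), 11 mm high, hole 13 mm, about 30 g; origin at the centre of its underside, z up. It starts on the left of the sweeping floor
- nut_b: a second such nut, the same size; it starts near the middle of the sweeping floor
- nut_c: a third such nut, the same size; it starts on the right of the sweeping floor
- relay: relay with a clear cover, 22 x 29 mm and 41 mm high, standing loose on the right of the sweeping floor between the nuts and the gate; origin at the centre of its underside. Not to be disturbed
- connector: round pale connector plug, 44 mm long, 20 mm thick, lying loose in the right compartment; origin at the centre of its underside. Not to be disturbed
- driver: red-handled screwdriver, 150 mm long, 17 mm thick, lying on the worktop to the left of the tray; origin at mid-length. Not to be disturbed
- tape: roll of dark tape lying flat, 55 mm across, 19 mm high, on the worktop to the right of the tray; origin at the centre of its underside. Not to be disturbed

How it is judged:
On the way:
1. all three nuts are wholly inside the bay while its gate is still open (x of nut_a in the frame of tray between 0.044 and 0.112 m and y of nut_a in the frame of tray between 0.008 and 0.136 m and z of each of nut_a, nut_b, nut_c in the frame of tray below 0.016 m and x of nut_b in the frame of tray between 0.044 and 0.112 m and y of nut_b in the frame of tray between 0.008 and 0.136 m and x of nut_c in the frame of tray between 0.044 and 0.112 m and y of nut_c in the frame of tray between 0.008 and 0.136 m and value of joint gate below 0.06 m), for 0.2 s.
At the end, for the whole second after the job is handed in: all three nuts rest on the floor of the bay, behind the gate line (centres at tray x over 44 mm), and the gate is shut to within 7 mm of its stop (joint over 0.120) (x of nut_a in the frame of tray between 0.044 and 0.112 m and y of nut_a in the frame of tray between 0.008 and 0.136 m and z of each of nut_a, nut_b, nut_c in the frame of tray below 0.016 m and x of nut_b in the frame of tray between 0.044 and 0.112 m and y of nut_b in the frame of tray between 0.008 and 0.136 m and x of nut_c in the frame of tray between 0.044 and 0.112 m and y of nut_c in the frame of tray between 0.008 and 0.136 m and value of joint gate above 0.12 m and linear speed of each of nut_a, nut_b, nut_c below 0.02 m/s); the robot touches nothing.
It fails at once if a nut is lifted (more than 15 mm above the tray's floor) (z of any of nut_a, nut_b, nut_c in the frame of tray above 0.018 m).
It fails at once if the relay or the connector is moved more than 12 mm (distance of any of relay, connector from where it was at the start of the episode above 0.012 m).
It fails at once if the screwdriver or the roll of tape is moved more than 12 mm (distance of any of driver, tape from where it was at the start of the episode above 0.012 m).
It fails at once if the relay is tipped over (angle between relay's own z axis and vertical above 0.35 rad).
It also fails if it takes over 72 s, if anything falls off the work surface, if the arm or the gripper's body presses on something with over 40 N, if the wrist force passes 120 N, or if a joint passes its speed limit or range.

## Working session

There is one attempt and no reset: what is moved stays moved. The work goes in short steps, Python scripts to look and compute and a tool call to move; the robot and the scene stay as the last step left them, time stands still between calls to the robot, and variables do not carry over. Pictures are saved under pics/ and viewed, at most 10 in all, crops included, and the job is handed in when it is done.

Besides the shell and the picture viewer there is one more tool, called after ">>>" in YAML: its name, and indented under it one key for each argument. jog_arm: Moves the arm, as the interface text tells. Its arguments: {"type":"object","properties":{"targets":{"type":"array"}},"required":["targets"]}

```bash
mkdir -p pics; cat > h.py <<'E'
import numpy as np, cv2
from workcell import arm, grab_frame, camera_info, order
def cam(n):
    c=camera_info(n); return np.array(c["intrinsics"]),np.array(c["T"])
def ray(n,u,v,z):
    K,T=cam(n); d=T[:3,:3]@np.linalg.inv(K)@np.array([u,v,1.]); o=T[:3,3]
    return o+d*(z-o[2])/d[2]
def proj(n,p):
    K,T=cam(n); q=K@(T[:3,:3].T@(np.array(p)-T[:3,3])); return q[:2]/q[2]
def snap(n,f):
    im,d=grab_frame(n); cv2.imwrite("pics/"+f,im[:,:,::-1]); np.save("pics/"+f+".npy",d); return im,d
E
python3 - <<'E'
from h import *
s=arm.state(); print(s["t"],s["ee_pos"],s["eef_rot"],s["width"])
snap("top","t0.png"); snap("scene","s0.png")
for n in("top","scene"): print(cam(n))
E
```

```text
0.0 [ 0.21766205 -0.58555969  0.19355182] [-3.09085924e+00 -5.55743112e-01  1.76168049e-04] 0.09506576452426516
(array([[512.0134789 ,   0.        , 319.78303269],
       [  0.        , 512.0134789 , 193.71549735],
       [  0.        ,   0.        ,   1.        ]]), array([[ 0.0115743 , -0.98585969,  0.1671727 ,  0.25836315],
       [-0.99965701, -0.01533609, -0.02122896, -0.1007516 ],
       [ 0.02349255, -0.16686965, -0.98569905,  1.49241085],
       [ 0.        ,  0.        ,  0.        ,  1.        ]]))
(array([[504.05158478,   0.        , 315.08521845],
       [  0.        , 504.05158478, 202.75329382],
       [  0.        ,   0.        ,   1.        ]]), array([[ 0.66382703, -0.30943285,  0.68087076, -0.49012345],
       [-0.747624  , -0.29865971,  0.5931785 , -0.97549486],
       [ 0.01979975, -0.90280324, -0.42959781,  0.67593442],
       [ 0.        ,  0.        ,  0.        ,  1.        ]]))
```

View pics/t0.png

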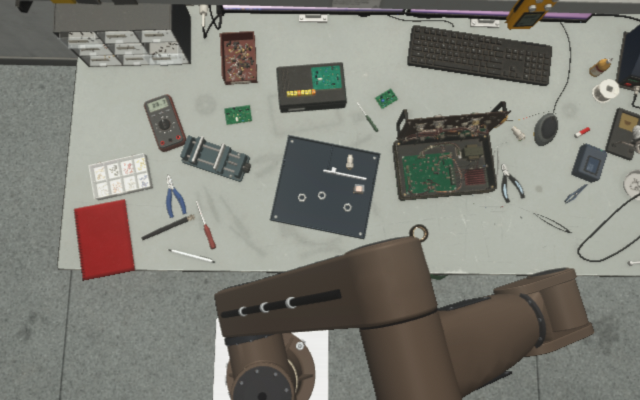

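View pics/s0.png

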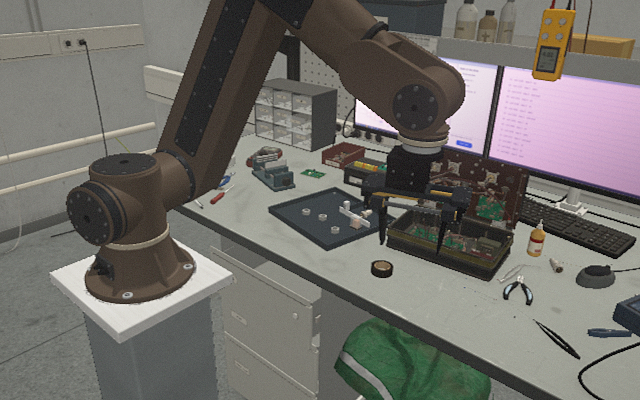

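The top view shows the tray with corners near (289,136), (380,153), (365,238) and (271,222). The nuts are near (302,198), (322,195) and (348,207), the relay near (359,188), and the gate runs from (324,170) to (366,178). Next I'll measure these.

```bash
cat > m.py <<'E'
from h import *
def tray(im):
    g=im.max(2).astype(int); m=((g<75)).astype(np.uint8); m[:125]=0;m[245:]=0;m[:,:262]=0;m[:,388:]=0
    n,l,st,_=cv2.connectedComponentsWithStats(m,connectivity=4)
    k=1+np.argmax(st[1:,4]); c=np.argwhere(l==k)[:,::-1].astype(np.float32)
    P=np.array([ray("top",u,v,.019)[:2] for u,v in cv2.convexHull(c)[:,0]],np.float32)*1000
    return cv2.minAreaRect(P),st[k]
E
python3 - <<'E'
from m import *
im=cv2.imread("pics/t0.png")[:,:,::-1]
r,st=tray(im); print(r,st)
g=im.min(2)
m=(g>110).astype(np.uint8); m[:138]=0;m[236:]=0;m[:,:274]=0;m[:,378:]=0
n,l,s,c=cv2.connectedComponentsWithStats(m)
for i in range(1,n):
    if s[i,4]>3: print(s[i],c[i].round(1),(ray("top",*c[i],.014)*1000).round(0))
cv2.imwrite("pics/t0c.png",cv2.resize(cv2.imread("pics/t0.png")[125:245,260:390],None,fx=5,fy=5,interpolation=cv2.INTER_CUBIC))
E
```

```text
((532.4697265625, -148.9864501953125), (274.01104736328125, 253.30587768554688), 79.36103057861328) [ 284  136   95  102 3965]
[274 138  14  61 443] [278.2 158.7] [612.  -8.  14.]
[305 138  73  15 570] [352.4 142.5] [ 665. -228.   14.]
[291 140   3   3   6] [291.8 140.8] [667. -48.  14.]
[346 154   7  14  78] [349.3 161.2] [ 608. -219.   14.]
[373 157   3   2   6] [374.  157.5] [ 621. -293.   14.]
[323 167  44  13 142] [343.2 173.5] [ 571. -201.   14.]
[365 169  13  67 450] [373.2 212.3] [ 456. -289.   14.]
[355 184   9   8  66] [358.9 187.7] [ 529. -247.   14.]
[318 191   8   9  41] [321.3 194.7] [ 506. -137.   14.]
[298 193   9   9  44] [301.6 197.2] [498. -79.  14.]
[343 203   9   9  44] [347.  206.8] [ 472. -212.   14.]
[274 215   3   3   8] [275.1 216.1] [441.  -4.  14.]
[274 221  70  15 538] [297.8 230.6] [400. -70.  14.]
[359 232   3   3   7] [360.  233.3] [ 395. -250.   14.]
```

View pics/t0c.png

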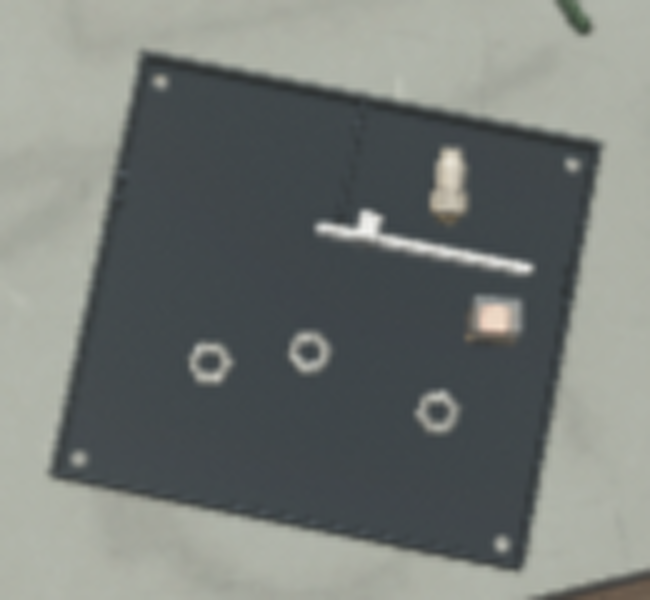

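The 5x crop shows four corner screws on the floor, three hex nuts, the relay, and the gate with its tab at crop (368,222). The screws form a rectangle of about 249x230 mm, so they're inset 15 mm and will do as fiducials.

```bash
cat >> h.py <<'E'
S=[(291.8,140.8),(374,157.5),(275.1,216.1),(360,233.3)]
W=np.array([ray("top",u,v,.004)[:2]*1000 for u,v in S])
yv=(W[0]-W[1]+W[2]-W[3]); xv=(W[0]-W[2]+W[1]-W[3])
yaw=(np.arctan2(-yv[0],yv[1])+np.arctan2(xv[1],xv[0]))/2
R=np.array([[np.cos(yaw),-np.sin(yaw)],[np.sin(yaw),np.cos(yaw)]])
O=W.mean(0)-R@np.array([-15,0])
t2w=lambda p:O+R@np.array(p,float)
w2t=lambda p:R.T@(np.array(p,float)-O)
E
python3 - <<'E'
from h import *
print("O",O,"yaw",yaw,np.arctan2(-yv[0],yv[1]),np.arctan2(xv[1],xv[0]))
print("screws",[w2t(w).round(1) for w in W])
for n,p,z in [("a",(301.6,197.2),.012),("b",(321.3,194.7),.012),("c",(347,206.8),.012),("relaytop",(358.9,187.7),.044),("conn",(349.3,161.2),.015),("tab",(260+368/5,125+218/5),.047),("gateL",(260+317/5,125+228/5),.019),("gateR",(260+533/5,125+269/5),.019)]:
    w=ray("top",*p,z)[:2]*1000; print(n,w.round(1),w2t(w).round(1))
E
```

```text
O [ 547.63011229 -151.6313211 ] yaw -0.1874951301004592 -0.1876492700286273 -0.18734099017229108
screws [array([101.1, 125.6]), array([ 100.8, -125.6]), array([-131. ,  126.4]), array([-130.8, -126.4])]
a [498.3 -79.5] [-61.9  61.6]
b [ 506.6 -137.1] [-43.    6.6]
c [ 471.9 -212.7] [-63.1 -74.1]
relaytop [ 523.3 -244.5] [ -6.6 -95.7]
conn [ 608.  -218.9] [ 71.9 -54.9]
tab [ 577.7 -171. ] [ 33.2 -13.4]
gateL [ 577.4 -142.3] [27.5 14.7]
gateR [ 554.9 -269.6] [  29.1 -114.6]
```

>>> jog_arm:
  targets:
    - [21,42,0,0,0,0,0.72]
    - [21,42,0,0,0,0,0.72]
    - [21,42,0,0,0,0,0.72]
    - [21,42,0,0,0,0,0.72]
    - [21,42,0,0,0,0,0.72]

```text
t: 0.6
ee_pos: [0.3231, -0.3741, 0.194]
eef_rot: [-3.092, -0.555, 0.0]
ft_force: [0.0, -0.0, 0.4]
width: 0.0604
grasp_force: 0.0
```

>>> jog_arm:
  targets:
    - [21,42,0,0,0,-4,0.72]
    - [21,42,0,0,0,-4,0.72]
    - [21,42,0,0,0,-4,0.72]
    - [21,42,0,0,0,-2,0.72]
    - [21,42,0,0,0,0,0.72]

```text
t: 1.1
ee_pos: [0.4282, -0.164, 0.1942]
eef_rot: [3.137, 0.173, -0.0]
ft_force: [0.4, -1.6, -0.1]
width: 0.0204
grasp_force: 0.0
```

>>> jog_arm:
  targets:
    - [21,42,-40,0,0,0,0.72]
    - [20,40,-40,0,0,0,0.72]
    - [0,0,-30,0,0,0,0.72]
    - [0,0,0,0,0,0,0.72]

```text
t: 1.5
ee_pos: [0.4599, -0.097, 0.0956]
eef_rot: [-3.134, -0.178, 0.009]
ft_force: [-0.1, 0.2, 0.1]
width: 0.0131
grasp_force: 0.0
```

>>> jog_arm:
  targets:
    - [0,0,0,0,0,0,0.72]
    - [0,0,0,0,0,0,0.72]

```text
t: 1.7
ee_pos: [0.4619, -0.0993, 0.0997]
eef_rot: [3.136, 0.173, 0.003]
ft_force: [-0.2, 0.7, -0.1]
width: 0.0134
grasp_force: 0.0
```

>>> jog_arm:
  targets:
    - [2,8,-20,0,0,0,0.72]
    - [2,8,-20,0,0,0,0.72]
    - [0,0,-20,0,0,0,0.72]
    - [0,0,-15,0,0,0,0.72]
    - [0,0,0,0,0,0,0.72]

```text
t: 2.2
ee_pos: [0.4653, -0.0831, 0.0234]
eef_rot: [-3.137, -0.173, 0.001]
ft_force: [0.2, 0.4, 0.2]
width: 0.0131
grasp_force: 0.0
```

```bash
python3 - <<'E'
from h import *
s=arm.state(); print(s["t"],s["ee_pos"],s["eef_rot"],s["joint_pos"])
snap("scene","s1.png"); im,_=snap("top","t1.png")
a=cv2.imread("pics/s1.png")[170:260,250:400]; b=cv2.imread("pics/t1.png")[125:245,250:400]
cv2.imwrite("pics/v1.png",np.vstack([cv2.resize(x,None,fx=p,fy=p,interpolation=cv2.INTER_CUBIC) for x,p in((a,2.6),(b,2.6))]))
E
```

```text
2.2 [ 0.46531242 -0.08311238  0.0233547 ] [-3.13675585e+00 -1.73072186e-01  6.76175853e-04] [-3.16567310e-01  5.51620538e-01  2.08617921e+00 -1.96934459e-04
  5.04217850e-01  1.14416217e+00]
```

View pics/v1.png

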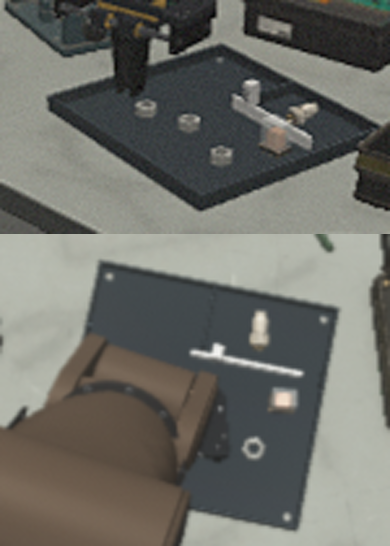

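The scene view shows the fingers directly behind nut a (nut at about (145,107) in the stacked view) and everything else undisturbed.

>>> jog_arm:
  targets:
    - [0,0,-10,0,0,0,0.72]
    - [0,0,-6,0,0,0,0.72]
    - [0,0,0,0,0,0,0.72]
    - [8,1,0,0,0,0,0.72]
    - [8,1,0,0,0,0,0.72]

```text
t: 2.8
ee_pos: [0.4823, -0.0805, 0.0076]
eef_rot: [3.136, 0.175, 0.001]
ft_force: [-0.8, 0.3, 0.1]
width: 0.0133
grasp_force: 0.0
```

>>> jog_arm:
  targets:
    - [12,1.4,0,0,0,0,0.72]
    - [12,1.4,0,0,0,0,0.72]
    - [12,1.4,0,0,0,0,0.72]
    - [12,1.4,0,0,0,0,0.72]
    - [12,1.4,0,0,0,0,0.72]

```text
t: 3.3
ee_pos: [0.5425, -0.0733, 0.0074]
eef_rot: [3.137, 0.175, 0.0]
ft_force: [-0.3, -0.0, 0.7]
width: 0.0131
grasp_force: 0.0
```

```bash
cat >> h.py <<'E'
def nuts(f=None,thr=105,n="scene"):
    im,_=snap(n,f or "tmp.png")
    x0,y0,x1,y1=(270,185,385,245) if n=="scene" else (274,138,378,236)
    m=(im.min(2)>thr).astype(np.uint8); k=np.zeros_like(m)
    for q in [[(x,y) for x,y in [(-139,-134),(109,-134),(109,134),(-139,134)]]]:
        P=np.array([proj(n,list(t2w(p)/1000)+[.008]) for p in q]); cv2.fillPoly(k,[P.astype(np.int32)],1)
    c,l,s,ce=cv2.connectedComponentsWithStats(m*k)
    for i in range(1,c):
        if s[i,4]>5: print(n,s[i],ce[i].round(1),w2t(ray(n,*(s[i,:2]+(s[i,2:4]-1)/2),.0085)[:2]*1000).round(0))
E
python3 - <<'E'
from h import *
nuts("s2.png")
E
```

```text
scene [340 200  30  27 226] [353.3 214.4] [ 54. -24.]
scene [302 209   8   4  21] [305.8 210.6] [-55.  74.]
scene [362 210  10   7  41] [366.7 212.1] [ 83. -45.]
scene [319 214   8   4  20] [322.4 215.3] [-34.  18.]
scene [331 226   8   5  22] [334.8 227.9] [-54. -62.]
```

```bash
python3 - <<'E'
from h import *
cv2.imwrite("pics/v2.png",cv2.resize(cv2.imread("pics/s2.png")[170:260,250:400],None,fx=5,fy=5,interpolation=cv2.INTER_CUBIC))
E
```

```text
(no output)
```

View pics/v2.png

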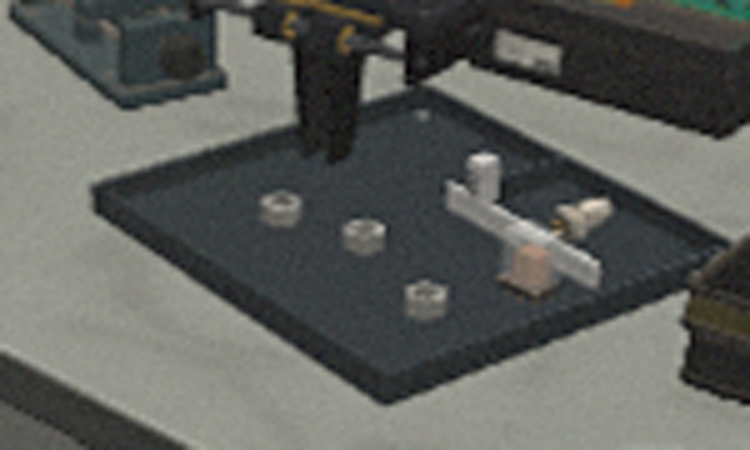

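```bash
python3 - <<'E'
from h import *
s=arm.state(); p=s["ee_pos"]; print(p,w2t(p[:2]*1000),"tip scene",proj("scene",p),"top",proj("top",p))
for q in [(-62,62),(-43,6.6),(-63,-74)]: print("pred nut",proj("scene",list(t2w(q)/1000)+[.014]))
d=np.load("pics/s2.png.npy"); K,T=cam("scene")
for u,v in [(306,211),(316,200),(322,216),(335,229)]:
    z=np.median(d[v-1:v+2,u-1:u+2]); print(u,v,z,((T[:3,:3]@(np.linalg.inv(K)@[u,v,1]*z)+T[:3,3])*1000).round(0))
d=np.load("pics/t0.png.npy"); K,T=cam("top")
for u,v in [(302,197),(321,195),(347,207),(310,210),(250,170),(374,157)]:
    z=np.median(d[v-1:v+2,u-1:u+2]); print("top",u,v,z,((T[:3,:3]@(np.linalg.inv(K)@[u,v,1]*z)+T[:3,3])*1000).round(0))
E
```

```text
[ 0.54430934 -0.0733653   0.00751142] [-17.85124106  76.27536095] tip scene [314.75376133 207.35509564] top [299.80541369 182.01109327]
pred nut [305.91082916 210.8963103 ]
pred nut [322.60115054 216.14161541]
pred nut [335.0645138  228.84541308]
306 211 1.482341 [494. -83.  17.]
316 200 1.5016584 [537. -84.  38.]
322 216 1.4688798 [ 511. -131.   10.]
335 229 1.3873531 [ 469. -215.   16.]
top 302 197 1.5076712 [500. -81.   3.]
top 321 195 1.5106592 [ 507. -136.    3.]
top 347 207 1.5057012 [ 472. -213.    4.]
top 310 210 1.5041332 [ 462. -105.    1.]
top 250 170 1.5196824 [579.  75.   1.]
top 374 157 1.5322871 [ 625. -294.    4.]
```

The fingers passed over nut a: its measured position is right, but the fingertips appear about 17 mm higher than the reported TCP height of 7.5 mm. I'll descend over empty floor and watch the force to find real contact.

>>> jog_arm:
  targets:
    - [0,0,-3,0,0,0,0.72]
    - [0,0,-2,0,0,0,0.72]
    - [0,0,0,0,0,0,0.72]

```text
t: 3.65
ee_pos: [0.5407, -0.0735, 0.002]
eef_rot: [-3.136, -0.175, 0.002]
ft_force: [-1.0, -0.1, -0.3]
width: 0.0135
grasp_force: 0.0
```

```bash
python3 - <<'E'
from h import *
snap("scene","s3.png"); s=arm.state(); print(s["ee_pos"],s["eef_rot"],s["ft_force"],proj("scene",s["ee_pos"]))
im=cv2.imread("pics/s3.png")[170:225,285:345]
im=np.clip(im.astype(float)*2.2,0,255).astype(np.uint8)
cv2.imwrite("pics/v3.png",cv2.resize(im,None,fx=10,fy=10,interpolation=cv2.INTER_CUBIC))
E
```

```text
[ 0.54089101 -0.07349686  0.00219818] [-3.13657255e+00 -1.74610350e-01  1.19618597e-03] [-0.79669431 -0.10460556  0.58066494] [314.00217421 209.30165936]
```

View pics/v3.png

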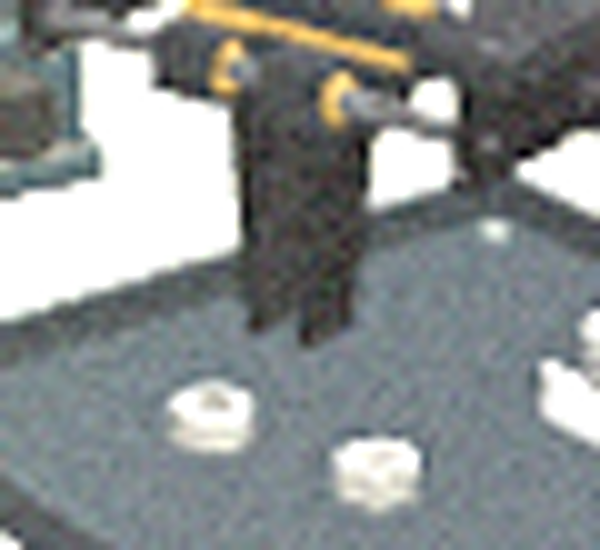

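In the brightened crop the real fingertips are at about (314,204) px. The reported TCP projects to (314,209), so the fingertips sit about 18 mm above the reported TCP. Laterally they agree. There was no contact force at reported z 2 mm, below the 3 mm floor, which confirms it. I'll go back behind nut a and work about 18 mm lower, checking the force.

>>> jog_arm:
  targets:
    - [0,0,14,0,0,0,0.72]
    - [-38,-5,4,0,0,0,0.72]
    - [-38,-5,0,0,0,0,0.72]
    - [0,0,-10,0,0,0,0.72]
    - [0,0,-10,0,0,0,0.72]

```text
t: 4.2
ee_pos: [0.4656, -0.0839, 0.0005]
eef_rot: [3.136, 0.174, 0.002]
ft_force: [0.2, 0.2, -0.6]
width: 0.013
grasp_force: 0.0
```

>>> jog_arm:
  targets:
    - [0,0,-5,0,0,0,0.72]
    - [0,0,-3,0,0,0,0.72]
    - [0,0,0,0,0,0,0.72]
    - [0,0,0,0,0,0,0.72]

```text
t: 4.6
ee_pos: [0.4657, -0.0834, -0.0077]
eef_rot: [3.137, 0.175, -0.0]
ft_force: [-0.3, -0.2, 0.1]
width: 0.0133
grasp_force: 0.0
```

>>> jog_arm:
  targets:
    - [0,0,-2,0,0,0,0.72]
    - [0,0,-2,0,0,0,0.72]
    - [0,0,0,0,0,0,0.72]

```text
t: 4.9
ee_pos: [0.4654, -0.0835, -0.0117]
eef_rot: [3.137, 0.175, -0.0]
ft_force: [0.7, -0.2, -0.5]
width: 0.0135
grasp_force: 0.0
```

>>> jog_arm:
  targets:
    - [0,0,-2,0,0,0,0.72]
    - [0,0,0,0,0,0,0.72]

```text
t: 5.1
ee_pos: [0.4653, -0.0835, -0.0138]
eef_rot: [3.137, 0.175, -0.0]
ft_force: [0.4, 0.1, 0.6]
width: 0.0133
grasp_force: 0.0
```

No contact yet at -13.8 mm, so I'll push at about -13 mm.

>>> jog_arm:
  targets:
    - [6,0.7,1,0,0,0,0.72]
    - [8,1,0,0,0,0,0.72]
    - [10,1.2,0,0,0,0,0.72]
    - [12,1.4,0,0,0,0,0.72]
    - [12,1.4,0,0,0,0,0.72]

```text
t: 5.6
ee_pos: [0.5147, -0.0776, -0.0125]
eef_rot: [3.136, 0.175, 0.0]
ft_force: [-0.3, 0.1, -0.3]
width: 0.0133
grasp_force: 0.1
```

```bash
sed -i 's/,.0085)/,.013)/' h.py; python3 - <<'E'
from h import *
nuts("s4.png"); print(w2t(arm.state()["ee_pos"][:2]*1000))
E
```

```text
scene [339 200  31  27 227] [353.2 214.3] [ 46. -30.]
scene [315 206   3   3   6] [316.2 206.8] [-20.  67.]
scene [362 210  10   7  41] [366.6 212.2] [ 77. -51.]
scene [319 214   8   4  21] [322.5 215.2] [-39.  12.]
scene [331 226   8   5  21] [334.8 228. ] [-60. -68.]
[-44.23025671  66.83079423]
```

Nut a is now moving with the fingers. I'll continue.

>>> jog_arm:
  targets:
    - [12,1.4,0,0,0,0,0.72]
    - [12,1.4,0,0,0,0,0.72]
    - [12,1.4,0,0,0,0,0.72]
    - [12,1.4,0,0,0,0,0.72]
    - [12,1.4,0,0,0,0,0.72]

```text
t: 6.15
ee_pos: [0.5745, -0.0706, -0.0126]
eef_rot: [3.137, 0.175, -0.0]
ft_force: [0.0, -0.7, 0.3]
width: 0.0133
grasp_force: 0.1
```

>>> jog_arm:
  targets:
    - [12,1.4,0,0,0,0,0.72]
    - [12,1.4,0,0,0,0,0.72]
    - [12,1.4,0,0,0,0,0.72]
    - [10,1.4,0,0,0,0,0.72]
    - [7,1,0,0,0,0,0.72]

```text
t: 6.65
ee_pos: [0.6273, -0.064, -0.0127]
eef_rot: [3.137, 0.175, 0.0]
ft_force: [-0.4, 0.0, 0.5]
width: 0.0133
grasp_force: 0.1
```

```bash
python3 - <<'E'
from h import *
nuts("s5.png"); print(w2t(arm.state()["ee_pos"][:2]*1000))
E
```

```text
scene [340 200  30  27 227] [353.3 214.4] [ 48. -30.]
scene [362 210  10   7  39] [366.6 212.1] [ 77. -51.]
scene [319 214   8   4  18] [322.3 215.3] [-39.  12.]
scene [331 226   8   5  21] [334.8 228. ] [-60. -68.]
[ 62.65759329 101.07518663]
```

>>> jog_arm:
  targets:
    - [-10,-1,0,0,0,0,0.72]
    - [-10,-1,25,0,0,0,0.72]
    - [-24,-16,25,0,0,3,0.72]
    - [-36,-21,0,0,0,3,0.72]
    - [-36,-21,0,0,0,3,0.72]

```text
t: 7.2
ee_pos: [0.5083, -0.1244, 0.0381]
eef_rot: [3.112, 0.425, 0.001]
ft_force: [-0.3, -0.8, -0.6]
width: 0.0133
grasp_force: 0.0
```

>>> jog_arm:
  targets:
    - [-35,-22,0,0,0,3,0.72]
    - [0,0,-15,0,0,0,0.72]
    - [0,0,0,0,0,0,0.72]

```text
t: 7.5
ee_pos: [0.4733, -0.1464, 0.0218]
eef_rot: [-3.101, -0.499, 0.003]
ft_force: [0.7, -0.1, 0.1]
width: 0.0134
grasp_force: 0.0
```

```bash
python3 - <<'E'
from h import *
nuts("s6.png"); nuts("t6.png",n="top")
E
```

```text
scene [331 192   7   4  16] [333.9 193.2] [ 87. 112.]
scene [339 200  31  27 228] [353.3 214.5] [ 46. -30.]
scene [362 210  10   7  41] [366.6 212.1] [ 77. -51.]
scene [319 214   8   4  20] [322.4 215.3] [-39.  12.]
scene [331 226   8   5  21] [334.8 228. ] [-60. -68.]
top [290 140   4   3   8] [291.5 141. ] [ 98. 126.]
top [294 144   8   8  45] [297.4 147.3] [ 82. 104.]
top [346 154   8  14  83] [349.4 161.2] [ 75. -55.]
top [373 157   3   2   6] [374.  157.5] [  98. -125.]
top [332 167   5   3   9] [334.  167.9] [ 43. -14.]
top [347 174   7   3  15] [350.  174.9] [ 32. -65.]
top [355 176  12   4  33] [360.8 177.5] [ 31. -97.]
top [360 185   4   7  23] [361.8 188. ] [   0. -105.]
top [359 232   3   4   9] [359.9 233.3] [-132. -126.]
```

Nut a is in the bay at about tray (82,104). Next I'll descend behind nut b and push it.

>>> jog_arm:
  targets:
    - [0,0,-15,0,0,0,0.72]
    - [0,0,-13,0,0,0,0.72]
    - [0,0,-6.5,0,0,0,0.72]
    - [7,2.2,0,0,0,0,0.72]
    - [9,2.9,0,0,0,0,0.72]

```text
t: 8.1
ee_pos: [0.4922, -0.1408, -0.0117]
eef_rot: [3.101, 0.502, 0.0]
ft_force: [-0.1, 0.2, -0.2]
width: 0.0135
grasp_force: 0.1
```

>>> jog_arm:
  targets:
    - [12,3.9,0,0,0,0,0.72]
    - [12,3.9,0,0,0,0,0.72]
    - [12,3.9,0,0,0,0,0.72]
    - [12,3.9,0,0,0,0,0.72]
    - [12,3.9,0,0,0,0,0.72]

```text
t: 8.6
ee_pos: [0.5526, -0.1211, -0.012]
eef_rot: [3.101, 0.502, 0.0]
ft_force: [-0.2, -0.2, 0.5]
width: 0.0135
grasp_force: 0.1
```

```bash
python3 - <<'E'
from h import *
nuts("s7.png"); print(w2t(arm.state()["ee_pos"][:2]*1000))
E
```

```text
scene [339 201  31  26 227] [353.2 214.5] [ 44. -32.]
scene [362 210  10   7  43] [366.6 212.2] [ 77. -51.]
scene [331 226   8   5  23] [335.  228.1] [-60. -68.]
[ 0.77454834 31.3925773 ]
```

>>> jog_arm:
  targets:
    - [12,3.9,0,0,0,0,0.72]
    - [12,3.9,0,0,0,0,0.72]
    - [12,3.9,0,0,0,0,0.72]
    - [12,3.9,0,0,0,0,0.72]
    - [12,3.9,0,0,0,0,0.72]

```text
t: 9.15
ee_pos: [0.6125, -0.1017, -0.0121]
eef_rot: [3.101, 0.502, 0.0]
ft_force: [0.3, 0.0, -0.5]
width: 0.0132
grasp_force: 0.1
```

>>> jog_arm:
  targets:
    - [10,3.3,0,0,0,0,0.72]
    - [2,0.5,0,0,0,0,0.72]
    - [-10,-3,0,0,0,0,0.72]
    - [-10,-3,25,0,0,0,0.72]
    - [-30,-30,25,0,0,8,0.72]

```text
t: 9.65
ee_pos: [0.5727, -0.1329, 0.0377]
eef_rot: [-3.057, -0.72, 0.001]
ft_force: [-1.0, -0.8, 0.1]
width: 0.0131
grasp_force: 0.0
```

>>> jog_arm:
  targets:
    - [-18,-18,0,0,0,8,0.72]
    - [-18,-19,0,0,0,8,0.72]
    - [-18,-19,0,0,0,8,0.72]
    - [-18,-19,0,0,0,8,0.72]
    - [-18,-19,0,0,0,8,0.72]

```text
t: 10.15
ee_pos: [0.4814, -0.2289, 0.038]
eef_rot: [-2.624, -1.727, 0.0]
ft_force: [0.2, 0.2, 1.2]
width: 0.0131
grasp_force: 0.0
```

>>> jog_arm:
  targets:
    - [-17,-19,0,0,0,8,0.72]
    - [0,0,0,0,0,4.8,0.72]
    - [0,0,0,0,0,0,0.72]

```text
t: 10.45
ee_pos: [0.4649, -0.2477, 0.038]
eef_rot: [-2.421, -2.001, 0.0]
ft_force: [1.6, 0.2, 0.5]
width: 0.0133
grasp_force: 0.0
```

```bash
python3 - <<'E'
from h import *
nuts("s8.png"); nuts("t8.png",n="top")
E
```

```text
scene [361 210  11   7  42] [366.5 212.1] [ 75. -50.]
scene [352 213  18  14 119] [360.  219.6] [ 34. -72.]
scene [331 226   8   5  21] [334.8 228. ] [-60. -68.]
top [290 140   4   3   8] [291.5 141. ] [ 98. 126.]
top [294 144   8   8  45] [297.4 147.3] [ 82. 104.]
top [304 145   8   8  44] [307.5 148.6] [85. 74.]
top [346 154   7  14  82] [349.4 161.1] [ 74. -54.]
top [373 157   3   2   6] [374.  157.5] [  98. -125.]
top [323 167  26  10  97] [335.2 171.7] [ 33. -21.]
```

Nut b is in the bay at about tray (85,74). Next is nut c: push it left along tray +y.

>>> jog_arm:
  targets:
    - [0,0,-20,0,0,0,0.72]
    - [0,0,-20,0,0,0,0.72]
    - [0,0,-10,0,0,0,0.72]
    - [1.5,8,0,0,0,0,0.72]
    - [2,10,0,0,0,0,0.72]

```text
t: 11.05
ee_pos: [0.4701, -0.2287, -0.0118]
eef_rot: [-2.422, -2.001, -0.0]
ft_force: [-0.6, -0.5, 0.5]
width: 0.0134
grasp_force: 0.0
```

>>> jog_arm:
  targets:
    - [2.2,11.8,0,0,0,0,0.72]
    - [2.2,11.8,0,0,0,0,0.72]
    - [2.2,11.8,0,0,0,0,0.72]
    - [2.2,11.8,0,0,0,0,0.72]
    - [2.2,11.8,0,0,0,0,0.72]

```text
t: 11.55
ee_pos: [0.4812, -0.1692, -0.0119]
eef_rot: [2.42, 2.002, 0.0]
ft_force: [-0.3, -0.9, 0.3]
width: 0.0136
grasp_force: 0.2
```

```bash
python3 - <<'E'
from h import *
nuts("s9.png"); print(w2t(arm.state()["ee_pos"][:2]*1000))
E
```

```text
scene [340 200  30  27 228] [353.3 214.4] [ 48. -30.]
scene [362 210  10   7  41] [366.5 212.2] [ 77. -51.]
[-62.33434583 -28.35372957]
```

>>> jog_arm:
  targets:
    - [2.2,11.8,0,0,0,0,0.72]
    - [2.2,11.8,0,0,0,0,0.72]
    - [2.2,11.8,0,0,0,0,0.72]
    - [2.2,11.8,0,0,0,0,0.72]
    - [0.6,3,0,0,0,0,0.72]

```text
t: 12.1
ee_pos: [0.4904, -0.1187, -0.0121]
eef_rot: [-2.42, -2.003, 0.0]
ft_force: [0.5, 0.6, 0.3]
width: 0.0132
grasp_force: 0.1
```

>>> jog_arm:
  targets:
    - [-2,-10,0,0,0,0,0.72]
    - [-1,-5,25,0,0,0,0.72]
    - [0,0,25,0,0,-8,0.72]
    - [-8,8,0,0,0,-8,0.72]
    - [-8,8,0,0,0,-8,0.72]

```text
t: 12.6
ee_pos: [0.4714, -0.1202, 0.0386]
eef_rot: [2.788, 1.445, 0.002]
ft_force: [-0.6, 0.8, -0.7]
width: 0.0132
grasp_force: 0.0
```

>>> jog_arm:
  targets:
    - [-7,8,0,0,0,-8,0.72]
    - [-7,8,0,0,0,-8,0.72]
    - [0,0,0,0,0,-8,0.72]
    - [0,0,0,0,0,-8,0.72]
    - [0,0,0,0,0,-8,0.72]

```text
t: 13.1
ee_pos: [0.4572, -0.1041, 0.038]
eef_rot: [3.115, 0.405, 0.0]
ft_force: [0.2, 0.2, -0.5]
width: 0.0133
grasp_force: 0.0
```

>>> jog_arm:
  targets:
    - [0,0,0,0,0,-8,0.72]
    - [0,0,0,0,0,-8,0.72]
    - [0,0,0,0,0,-8,0.72]
    - [0,0,0,0,0,0,0.72]

```text
t: 13.5
ee_pos: [0.4573, -0.104, 0.0379]
eef_rot: [3.132, -0.246, 0.0]
ft_force: [-0.2, 0.3, -1.1]
width: 0.0129
grasp_force: 0.0
```

```bash
python3 - <<'E'
from h import *
nuts("s10.png"); nuts("t10.png",n="top"); print(w2t(arm.state()["ee_pos"][:2]*1000))
E
```

```text
scene [331 192   7   4  15] [334.  193.2] [ 87. 112.]
scene [338 195   7   5  16] [340.7 196.9] [88. 79.]
scene [340 201  30  26 227] [353.3 214.5] [ 45. -33.]
scene [307 211   8   6  24] [311.3 213.2] [-60.  42.]
scene [362 210  10   7  41] [366.6 212.1] [ 77. -51.]
top [291 140   3   3   7] [291.7 141. ] [ 98. 124.]
top [294 144   8   8  45] [297.4 147.3] [ 82. 104.]
top [304 145   8   8  43] [307.4 148.5] [85. 74.]
top [346 154   8  14  84] [349.5 161.1] [ 75. -55.]
top [373 157   3   2   6] [374.  157.5] [  98. -125.]
top [323 167  44  13 154] [343.3 173.6] [ 34. -48.]
top [354 184  10   8  69] [358.8 187.7] [ -0. -96.]
top [359 232   3   4   9] [359.9 233.3] [-132. -126.]
[-97.71096978  30.21812469]
```

Nut c is now at about tray (-63,37), and nuts a and b, the relay and the connector haven't changed. The last push goes along nearly tray +x.

>>> jog_arm:
  targets:
    - [1.5,5.5,0,0,0,1.3,0.72]
    - [0,0,-20,0,0,0,0.72]
    - [0,0,-20,0,0,0,0.72]
    - [0,0,-10,0,0,0,0.72]
    - [8,-1,0,0,0,0,0.72]

```text
t: 14.1
ee_pos: [0.4658, -0.0981, -0.0131]
eef_rot: [-3.134, 0.203, 0.005]
ft_force: [0.3, 0.1, -0.0]
width: 0.0132
grasp_force: 0.0
```

>>> jog_arm:
  targets:
    - [9,-1.2,0,0,0,0,0.72]
    - [11.9,-1.6,0,0,0,0,0.72]
    - [11.9,-1.6,0,0,0,0,0.72]
    - [11.9,-1.6,0,0,0,0,0.72]
    - [11.9,-1.6,0,0,0,0,0.72]

```text
t: 14.6
ee_pos: [0.5247, -0.1064, -0.0118]
eef_rot: [3.135, -0.206, 0.001]
ft_force: [-0.2, -0.1, 0.3]
width: 0.0135
grasp_force: 0.1
```

```bash
python3 - <<'E'
from h import *
nuts("s11.png"); print(w2t(arm.state()["ee_pos"][:2]*1000))
E
```

```text
scene [340 196   5   3   8] [342.1 197.2] [91. 77.]
scene [339 200  31  27 230] [353.2 214.4] [ 46. -30.]
scene [326 207   2   4   6] [326.3 208.5] [-1. 41.]
scene [361 210  11   7  44] [366.5 212.2] [ 75. -50.]
[-29.09102266  40.1094155 ]
```

>>> jog_arm:
  targets:
    - [11.9,-1.6,0,0,0,0,0.72]
    - [11.9,-1.6,0,0,0,0,0.72]
    - [11.9,-1.6,0,0,0,0,0.72]
    - [11.9,-1.6,0,0,0,0,0.72]
    - [11.9,-1.6,0,0,0,0,0.72]

```text
t: 15.15
ee_pos: [0.5837, -0.1143, -0.0122]
eef_rot: [3.135, -0.206, -0.001]
ft_force: [0.5, -0.3, -0.1]
width: 0.0131
grasp_force: 0.1
```

>>> jog_arm:
  targets:
    - [11.9,-1.6,0,0,0,0,0.72]
    - [11,-1.5,0,0,0,0,0.72]
    - [5,-0.7,0,0,0,0,0.72]
    - [-10,1.3,0,0,0,0,0.72]
    - [-10,1.3,25,0,0,0,0.72]

```text
t: 15.65
ee_pos: [0.588, -0.1147, 0.0104]
eef_rot: [-3.134, 0.206, 0.009]
ft_force: [0.1, -0.1, 0.3]
width: 0.0132
grasp_force: 0.0
```

>>> jog_arm:
  targets:
    - [0,0,30,0,0,0,0.72]
    - [-45,0,20,0,0,0,0.72]
    - [-45,-20,0,0,0,0,1]
    - [-20,-20,0,0,0,0,1]
    - [0,0,0,0,0,0,1]

```text
t: 16.15
ee_pos: [0.4775, -0.1563, 0.0633]
eef_rot: [-3.134, 0.209, 0.002]
ft_force: [0.5, 0.3, 0.2]
width: 0.0007
grasp_force: 0.0
```

```bash
python3 - <<'E'
from h import *
nuts("s12.png"); nuts("t12.png",n="top"); s=arm.state();print(s["t"],s["ee_pos"],s["eef_rot"],s["width"])
E
```

```text
scene [331 192  14   7  25] [336.7 194.9] [89. 97.]
scene [340 199  30  28 236] [352.9 213.8] [ 50. -28.]
scene [362 210  10   7  39] [366.7 212.1] [ 77. -51.]
top [290 140   4   3   8] [291.5 141. ] [ 98. 126.]
top [294 144   8   8  43] [297.4 147.1] [ 82. 104.]
top [304 145   8   8  43] [307.4 148.5] [85. 74.]
top [314 149   7   7  24] [316.2 151.1] [80. 45.]
top [346 154   7  14  82] [349.4 161. ] [ 74. -54.]
top [373 157   3   2   6] [374.  157.5] [  98. -125.]
top [359 232   3   4   9] [359.9 233.3] [-132. -126.]
16.25 [ 0.48009081 -0.15550956  0.0631387 ] [ 3.13462830e+00 -2.08063839e-01  7.13084046e-05] 0.0006319602048258902
```

All three nuts are in the bay: a at (82,104), b at (85,74), and c at about (80,45), partly hidden by the arm. Next I'll go to the right of the tab with the fingers closed.

>>> jog_arm:
  targets:
    - [30,-15,0,0,0,-1.5,1]
    - [30,-15,0,0,0,-1.5,1]
    - [29,-15,0,0,0,0,1]
    - [0,0,-20,0,0,0,1]
    - [0,0,0,0,0,0,1]

```text
t: 16.75
ee_pos: [0.5693, -0.1992, 0.0405]
eef_rot: [-3.127, 0.286, 0.006]
ft_force: [-0.6, -0.6, 0.1]
width: 0.0003
grasp_force: 0.0
```

```bash
python3 - <<'E'
from h import *
snap("scene","s13.png"); s=arm.state();print(s["t"],s["ee_pos"],s["eef_rot"],w2t(s["ee_pos"][:2]*1000))
im=cv2.imread("pics/s13.png")[170:245,300:400]
im=np.clip(im.astype(float)*1.8,0,255).astype(np.uint8)
cv2.imwrite("pics/v13.png",cv2.resize(im,None,fx=7,fy=7,interpolation=cv2.INTER_CUBIC))
E
```

```text
16.8 [ 0.56918498 -0.19920172  0.04160762] [-3.12744584  0.28634121  0.00480578] [ 30.04415576 -42.71889549]
```

View pics/v13.png

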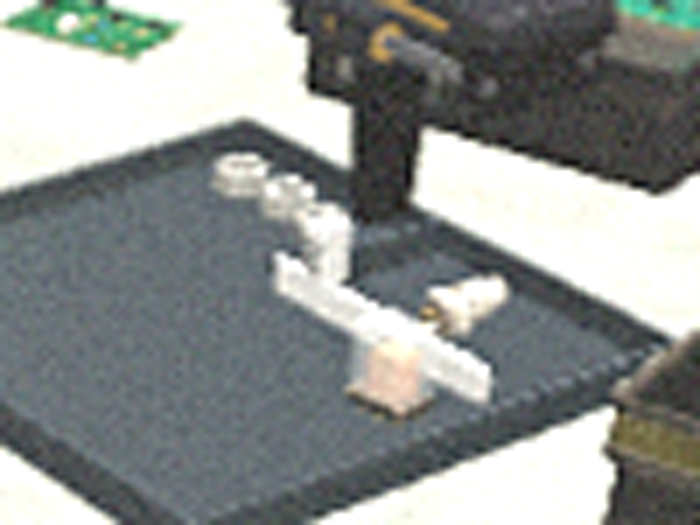

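In the crop, the three nuts sit in the bay at (240,172), (290,195) and (325,222). The tab is at (335,240), and the closed fingers at (385,215) are to its right, above the gate. I'll lower and push left.

>>> jog_arm:
  targets:
    - [0,0,-16,0,0,0,1]
    - [0,0,-14,0,0,0,1]
    - [0,0,0,0,0,0,1]
    - [1.1,6,0,0,0,0,1]
    - [1.1,6,0,0,0,0,1]

```text
t: 17.3
ee_pos: [0.5723, -0.188, 0.0135]
eef_rot: [3.128, -0.288, 0.001]
ft_force: [-0.6, 0.7, 0.7]
width: 0.0005
grasp_force: 0.0
```

>>> jog_arm:
  targets:
    - [1.9,9.8,0,0,0,0,1]
    - [1.9,9.8,0,0,0,0,1]
    - [1.9,9.8,0,0,0,0,1]
    - [1.9,9.8,0,0,0,0,1]
    - [1.9,9.8,0,0,0,0,1]

```text
t: 17.8
ee_pos: [0.5818, -0.1385, 0.013]
eef_rot: [3.128, -0.287, 0.0]
ft_force: [-0.6, -2.0, 2.4]
width: 0.0002
grasp_force: 1.0
```

```bash
python3 - <<'E'
from h import *
nuts("s14.png"); s=arm.state();print(s["t"],s["ft_force"],w2t(s["ee_pos"][:2]*1000))
E
```

```text
scene [331 192   5   7  19] [333.4 194.6] [ 77. 105.]
scene [345 199   5   4  11] [346.8 200.2] [86. 48.]
scene [330 201  32  21 184] [345.4 211.3] [35. -5.]
scene [362 210  10   7  41] [366.7 212.1] [ 77. -51.]
17.85 [0.40859092 1.84448511 0.35847961] [30.92065761 20.57044445]
```

The gate is moving, with about 2 N of drag. I'll continue to the stop.

>>> jog_arm:
  targets:
    - [1.7,9.8,0,0,0,0,1]
    - [1.7,9.8,0,0,0,0,1]
    - [1.7,9.8,0,0,0,0,1]
    - [1.7,9.8,0,0,0,0,1]
    - [1.8,9.8,0,0,0,0,1]

```text
t: 18.35
ee_pos: [0.5903, -0.0896, 0.0129]
eef_rot: [3.128, -0.288, 0.0]
ft_force: [1.2, -2.2, 1.8]
width: 0.0003
grasp_force: 1.0
```

>>> jog_arm:
  targets:
    - [1.3,7,0,0,0,0,1]
    - [0.7,4,0,0,0,0,1]
    - [0.4,2,0,0,0,0,1]
    - [0,0,0,0,0,0,1]

```text
t: 18.75
ee_pos: [0.5923, -0.0771, 0.0128]
eef_rot: [-3.128, 0.288, 0.001]
ft_force: [-0.0, 0.3, 0.2]
width: 0.0004
grasp_force: 0.0
```

```bash
python3 - <<'E'
from h import *
nuts("s15.png"); s=arm.state();print(s["t"],s["ft_force"],w2t(s["ee_pos"][:2]*1000))
E
```

```text
scene [331 192   7   4  15] [334.  193.3] [ 87. 112.]
scene [318 195  27  18 152] [330.9 203.3] [32. 60.]
scene [338 196   4   3   7] [339.1 197.1] [84. 81.]
scene [342 199   8   4  14] [345.6 200.2] [83. 51.]
scene [362 210  10   7  41] [366.6 212.1] [ 77. -51.]
scene [351 214  11   8  46] [356.3 217.2] [ 32. -55.]
18.8 [ 0.20607499  0.20191052 -0.16493491] [29.9395434  81.38197408]
```

>>> jog_arm:
  targets:
    - [0.5,3,0,0,0,0,1]
    - [0.4,2,0,0,0,0,1]
    - [0,0,0,0,0,0,1]

```text
t: 19.1
ee_pos: [0.5933, -0.0722, 0.0128]
eef_rot: [3.128, -0.288, -0.001]
ft_force: [0.3, 0.1, 0.4]
width: 0.0
grasp_force: 0.1
```

>>> jog_arm:
  targets:
    - [0.2,1,0,0,0,0,1]
    - [0.2,1,0,0,0,0,1]

```text
t: 19.3
ee_pos: [0.5937, -0.0704, 0.0128]
eef_rot: [3.128, -0.288, -0.001]
ft_force: [-0.1, -2.6, 0.1]
width: 0.0
grasp_force: 0.7
```

>>> jog_arm:
  targets:
    - [0.2,1,0,0,0,0,1]
    - [0.2,1,0,0,0,0,1]

```text
t: 19.5
ee_pos: [0.5942, -0.0683, 0.0129]
eef_rot: [3.128, -0.288, -0.0]
ft_force: [-0.8, -2.1, -0.2]
width: 0.0004
grasp_force: 0.7
```

>>> jog_arm:
  targets:
    - [0.2,1,0,0,0,0,1]
    - [0.2,1,0,0,0,0,1]

```text
t: 19.7
ee_pos: [0.5946, -0.0663, 0.0129]
eef_rot: [3.128, -0.288, -0.0]
ft_force: [-0.1, -1.4, 0.1]
width: 0.0004
grasp_force: 0.7
```

>>> jog_arm:
  targets:
    - [0.2,1,0,0,0,0,1]
    - [0.2,1,0,0,0,0,1]

```text
t: 19.9
ee_pos: [0.595, -0.0643, 0.0129]
eef_rot: [3.128, -0.288, -0.0]
ft_force: [-1.6, -2.9, -1.3]
width: 0.0006
grasp_force: 1.5
```

```bash
python3 - <<'E'
from h import *
snap("scene","s16.png"); s=arm.state();print(s["t"],s["ft_force"],w2t(s["ee_pos"][:2]*1000))
im=cv2.imread("pics/s16.png")[170:245,280:400]
im=np.clip(im.astype(float)*1.5,0,255).astype(np.uint8)
cv2.imwrite("pics/v16.png",cv2.resize(im,None,fx=6.5,fy=6.5,interpolation=cv2.INTER_CUBIC))
E
```

```text
19.95 [-0.64748976 -2.40202887  0.09611725] [30.27079038 94.62983199]
```

View pics/v16.png

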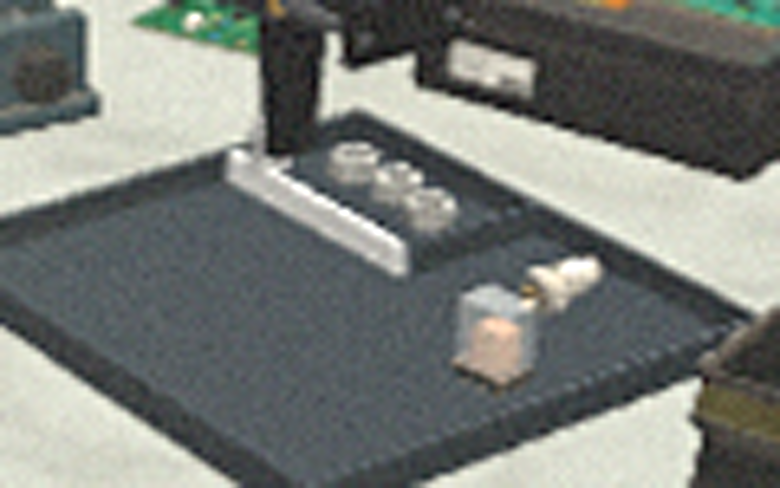

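The view shows the gate across the bay mouth, with its right end at the partition (410,255) and the three nuts behind it. The stop isn't confirmed yet, so I'll push a little further and watch the force.

>>> jog_arm:
  targets:
    - [0.2,1,0,0,0,0,1]
    - [0,0,0,0,0,0,1]

```text
t: 20.15
ee_pos: [0.595, -0.0641, 0.0129]
eef_rot: [3.127, -0.287, -0.001]
ft_force: [-3.3, -6.6, -0.2]
width: 0.0005
grasp_force: 4.0
```

>>> jog_arm:
  targets:
    - [0.2,1,0,0,0,0,1]
    - [0,0,0,0,0,0,1]

```text
t: 20.35
ee_pos: [0.5951, -0.064, 0.0128]
eef_rot: [3.127, -0.287, -0.001]
ft_force: [-4.4, -14.5, -0.7]
width: 0.0007
grasp_force: 7.3
```

>>> jog_arm:
  targets:
    - [0.2,1,0,0,0,0,1]
    - [0,0,0,0,0,0,1]

```text
t: 20.55
ee_pos: [0.5951, -0.0639, 0.0129]
eef_rot: [3.126, -0.287, -0.001]
ft_force: [-6.3, -20.8, -1.3]
width: 0.0004
grasp_force: 10.7
```

The stop is reached: force is climbing with no further motion. I'll back off, lift clear and check.

>>> jog_arm:
  targets:
    - [-0.6,-3,0,0,0,0,1]
    - [-1.5,-8,0,0,0,0,1]
    - [-1,-5,20,0,0,0,1]
    - [0,0,40,0,0,0,1]
    - [-40,-20,30,0,0,0,1]

```text
t: 21.05
ee_pos: [0.5582, -0.0956, 0.1025]
eef_rot: [3.128, -0.285, 0.007]
ft_force: [0.0, -0.6, 1.2]
width: 0.0005
grasp_force: 0.0
```

>>> jog_arm:
  targets:
    - [-45,-10,10,0,0,0,1]
    - [-40,-10,0,0,0,0,1]
    - [0,0,0,0,0,0,1]
    - [0,0,0,0,0,0,1]

```text
t: 21.45
ee_pos: [0.4707, -0.1164, 0.1114]
eef_rot: [3.128, -0.29, 0.003]
ft_force: [-0.6, 0.2, 1.5]
width: 0.0003
grasp_force: 0.0
```

```bash
python3 - <<'E'
from h import *
nuts("s17.png"); nuts("t17.png",n="top"); s=arm.state();print(s["t"],s["ee_pos"],s["ft_force"])
E
```

```text
scene [315 193  27  19 147] [328.6 202. ] [31. 74.]
scene [331 192   7   4  17] [333.8 193.4] [ 87. 112.]
scene [338 195   7   4  13] [340.6 196.7] [90. 81.]
scene [342 199   6   4  10] [344.5 200.1] [80. 52.]
scene [362 210  10   7  40] [366.6 212. ] [ 77. -51.]
scene [351 214  11   9  47] [356.1 217.1] [ 30. -57.]
top [291 140   3   3   7] [291.7 141. ] [ 98. 124.]
top [294 144   8   8  43] [297.4 147.1] [ 82. 104.]
top [304 145   8   8  43] [307.4 148.5] [85. 74.]
top [314 149   8   9  44] [317.3 152.8] [78. 42.]
top [346 154   7  14  81] [349.4 161.2] [ 74. -54.]
top [373 157   3   2   6] [374.  157.5] [  98. -125.]
top [284 161   7   4  22] [287.  162.6] [ 31. 125.]
top [355 184   9   8  67] [358.9 187.7] [  0. -98.]
top [359 232   3   4   9] [359.9 233.3] [-132. -126.]
21.55 [ 0.47146143 -0.116101    0.11087516] [-0.32288476  0.25646678  0.26198031]
```

All three nuts are in the bay, the gate is at its stop, the relay and connector haven't moved, and the arm is clear.

```bash
python3 -c "
from workcell import order
print(order.sign_off())"
```

```text
the job is handed in; nothing more can be done
None
```

The job is handed in at about 21.6 s: all three nuts are in the bay, the gate is shut against its stop, the relay and connector are where they started, and the arm never worked near the screwdriver or tape, though I did not re-measure those two.

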